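# Set the stroke on a brake-release fixture and hold the lever down

## Task

On the brake-release test fixture, turn the knurled stroke sleeve until its red pointer has clicked in at 4 and let go of it; this also moves the green marker on the post. Then press the spring-loaded red lever down with the fingertips until its white pointer is level with the green marker, never letting the lever reach its bottom stop, keep it there for two seconds and finish while still holding it there: do not let go. Leave the loose parts and tools around it where they are.

Things in the scene. Friction and masses are not known exactly. Their poses are not given: they have to be found in the camera images.
- fixture: brake-release test fixture, fixed to the table: grey base plate 190 (x) by 270 (y) by 12 mm; origin under the plate's centre, z up, x axis away from the robot at yaw 0 (yaw varies by up to 0.35 rad). Carries the sleeve on its +y side, the lever on its -y side, and at (60, -50) mm a dark lying cylinder with the lever's two hinge cheeks, reaching up to 97 mm
- sleeve_axis (a point): centre of the top of the white dial disc (100 mm across, 62 mm above the table, on a blue block) round the sleeve's foot. The numbers 1 to 6 stand on it 40 mm from this point, on the side away from the robot, ascending from the -y side to the +y side. In the fixture's frame the red pointer's direction is (sleeve value - 0.875) rad from +x towards +y
- sleeve (a joint): angle of the stroke sleeve, rad: 0 at number 1, then 0.35 per number, counter-clockwise seen from above, to 1.75 at number 6; number 4 is at 1.05. A spring detent (about 0.15 N m to get over) pulls it to the nearest number when let go. Starts at 1, 2 or 3
- sleeve_top (a point): centre of the top face of the stroke sleeve: dark steel upright knurled cylinder, 44 mm across, its side free over 36 mm below this point (down to 2 mm above the dial), turning about its upright axis; round, so it can be gripped at any yaw. A red stripe on top points as the red pointer at its foot does
- lever (a joint): angle of the lever, rad: 0 at rest (up), grows as its pad is pushed down, bottom stop at 0.36. Level with the marker at number 4 it reads about 0.21. It springs back up when released
- lever_pad (a point): centre of the top face of the red lever's round black press pad, 38 mm across, 14 mm thick. The hinge axis is level, along the fixture's y, 115 mm from here along the fixture's +x and 7 mm lower. Pushing down on the pad takes about 4 N to start, 9 N at number 4, 13 N at the stop; from rest to the stop the pad goes down 40 mm
- lever_pointer (a point): tip of the white pointer bar that stands out of the pad's side towards the scale post (fixture -y), 43 mm from the lever's middle plane, 7 mm under the pad's top; it goes down with the pad
- marker_mid (a point): middle of the end, facing the pointer, of the green marker: a 9 mm high block on an aluminium post (14 by 26 mm, reaching 110 mm above the table, 58 mm beside the lever's middle). z up. The sleeve drives it down 6 mm per number: 6 mm under the pointer's rest height at number 1, 24 mm under it at 4. Nothing stops the lever at the marker
- ring_deck: small amber plastic ring, 40 mm across, 20 mm high, standing loose on the fixture's base plate near the plate's edge nearest the robot; origin under its centre
- ring_amber: amber plastic ring on the table, 64 mm across, 28 mm high; origin under its centre
- isolator: black rubber mount with a stud on top, 86 mm across, 78 mm high, on the table; origin under its centre
- spanner: steel spanner 220 mm long lying on the table; origin under its middle, its x axis along it
- pliers: pliers with red handles, 180 mm long, lying on the table; origin under the pivot end of the handles, x axis along the jaws
- washer: flat bright washer, 80 mm across, 6 mm thick, on the table; origin under its centre
- bolt: bolt standing on its head with a nut on it, 36 mm across, 70 mm high, on the table; origin under its centre

How it is judged:
On the way, in this order (a step that is already met when the one before it is completed fails the run):
1. the sleeve has clicked in at 4, is let go of, and the lever is up (value of joint sleeve between 0.96 and 1.14 rad and contact force between the fingers and sleeve below 0.2 N and value of joint lever below 0.08 rad), for 0.2 s.
2. the lever is held with its pointer level with the green marker (within 4 mm) for 1.5 s (z of lever_pointer in the frame of marker_mid between -0.004 and 0.004 m and contact force between the fingers and lever above 4 N), for 1.5 s.
At the end, for the whole second after the job is handed in: The sleeve stands at 4 (within 0.09 rad); the fingers press on the lever with more than 4 N and hold it still, its pointer within 4 mm of the height of the green marker's middle, through the last second (all of step 2 and value of joint sleeve between 0.96 and 1.14 rad and velocity of joint lever between -0.05 and 0.05 rad/s); the arm keeps its last pose, push and grip.
It fails at once if the lever reaches its bottom stop (joint above 0.345 rad) (value of joint lever above 0.345 rad).
It fails at once if a loose part or tool is shifted by more than 25 mm (distance of any of ring_deck, ring_amber, isolator, spanner, pliers, washer, bolt from where it was at the start of the episode above 0.025 m).
It also fails if it takes over 48 s, if anything falls off the work surface, if the arm or the gripper's body presses on something with over 40 N, if the wrist force passes 120 N, or if a joint passes its speed limit or range.

## Robot

A 6-joint arm with a two-finger parallel gripper is mounted at the origin on the work surface. World frame = base frame: x ahead of the robot, y to its left, z up, the work surface at z = 0. Lengths are in m, angles in rad, forces in N, time in s.
With the tool pointing down it reaches from about 0.25 to 0.8 m from the base axis. Payload 8.5 kg.
Tool frame: the origin (TCP) lies on the mounting face of the last link; the fingertips stand 173 mm ahead of it and the grasp point (between the pads) lies 155 mm ahead of it (env.finger_overhang is the distance from the TCP to the fingertips, in m); z points along the fingers, x is the direction in which the jaws open and shut, and the axes are right-handed (so a half turn about z gives the same grasp; the last joint's range is limited). The gripper opens to 85 mm and grips with 20 to 120 N. Pads are 22 mm wide; open, the fingers measure 114 mm over their backs; the gripper's body (76 mm by 85 mm) begins 54 mm behind the grasp point. The pads swing forward as they close: fully open they stand 13 mm farther back than shut.
Start: joints at [1.192, 0.238, -0.013, 1.319, 0, 1.571], TCP at [0.194, 0.488, 0.405] pointing down, gripper open.
Joint ranges: [-2.66, 2.66], [-1.03, 1.9], [-1.14, 1.46], [-1.82, 2.27], [-1.45, 1.34], [-3.14, 3.14]. Speed limits (rad/s): [2.22, 2.22, 2.79, 3.14, 3.14, 3.14].

## Interface

Orientations are given as [roll, pitch, yaw] about the fixed x, y, z axes, in that order (R = Rz(yaw) Ry(pitch) Rx(roll)).
In Python, from plant import env gives the robot as it stands.
- The arm moves only by the tool apply_moves, never from a script. Its argument "plan" is a list of rows, each a list of 7 numbers: the shift along the tool's x, y, z in mm, then the turn, a rotation vector about the tool's x, y, z in degrees, then the closure, from -1 (fully open) to 1 (shut). In form: [[dx, dy, dz, wx, wy, wz, hand], ...]. A call has 1 to 20 rows; each row is the pose to reach, as a shift and turn from the pose commanded when the call began, along the tool's axes at that moment; what a row does not reach only later rows make up. A row lasts 1/8 s, in which the tool goes at most 62.5 mm and 10.7 degrees, less where a joint would pass 70% of its speed; a pose out of reach is approached as far as the arm can. A call with a gripper value outside its range is refused whole. The fingers move at their own pace and stop on an object; "force" is the grip in N (left out, the last holds). Time passes only in rows, so rows that repeat a pose let the fingers close. It gives the time, the measured TCP pose, the force and the opening at its end, in the units of the state.
- env.get_state(): the state, without advancing time (a new reading comes with each control period).
- env.get_image(name): name is "scene" or "side" or "wrist"; returns the picture (480x640x3 uint8, red, green, blue); there is no depth.
- env.camera_info(name): a dict with "mtx" (3x3 intrinsics, pixels), "cam_to_world" (4x4, takes a point from camera to world coordinates). Camera axes: x right, y up, looking along -z (the intrinsics and any distortion apply to the point x, -y, -z); pixel columns grow to the right and rows downward; lengths in m; the calibration is good to about 2 mm. A picture is of the moment at which its call begins: read the wrist's pose just before it. camera_info takes no time and is no camera call; for the wrist camera it gives the pose at the moment of the call.
- env.sign_off(): hands the job in, once; it reports no verdict.
The state is a dict: "time_s": time; "qpos": joint angles; "qvel": joint speeds; "tau": joint torques, N m; "eef_pos": TCP position; "ee_rot": TCP orientation; "contact_force": force on the tool from outside, world axes, zero at the start; "torque": the same for the moment, N m; "finger_gap": finger opening in m.
Only numpy, scipy, OpenCV 4.12 (cv2) and the standard library are available. Lean on these libraries where they do the work, as an engineer would, in place of code of your own. Each camera call takes 0.05 s, during which the arm holds its last target. There are 200 camera calls.

## Working session

There is one attempt and no reset: what is moved stays moved. The work goes in short steps, Python scripts to look and compute and a tool call to move; the robot and the scene stay as the last step left them, time stands still between calls to the robot, and variables do not carry over. Pictures are saved under pics/ and viewed, about 8 in all and at most 12, crops included, and the job is handed in when it is done.

Besides the shell and the picture viewer there is one more tool, called after "Request:" as name([rows], argument=value, ...), one row to a line, values as JSON. apply_moves: Moves the arm, as the interface text tells. Its arguments: {"type":"object","properties":{"plan":{"type":"array"},"force":{"type":"number"}},"required":["plan"]}

```bash
mkdir -p pics; ls; python3 - <<'E'
from plant import env
import cv2
for n in("scene","side"):
    im=env.get_image(n); cv2.imwrite(f"pics/{n}0.png",im[:,:,::-1])
    c=env.camera_info(n); print(n,c)
print(env.get_state())
E
```

```text
pics
scene {'mtx': array([[574.15257373,   0.        , 324.28546262],
       [  0.        , 574.15257373, 244.45429427],
       [  0.        ,   0.        ,   1.        ]]), 'cam_to_world': array([[ 0.12428091, -0.82514724,  0.55107739,  1.37551748],
       [ 0.99224424,  0.10202374, -0.07101073, -0.12790064],
       [ 0.00237133,  0.55562864,  0.8314272 ,  1.38755423],
       [ 0.        ,  0.        ,  0.        ,  1.        ]])}
side {'mtx': array([[468.59267716,   0.        , 320.8085411 ],
       [  0.        , 468.59267716, 247.16113593],
       [  0.        ,   0.        ,   1.        ]]), 'cam_to_world': array([[ 0.99209308,  0.09281047, -0.08448392,  0.42487128],
       [-0.12476111,  0.65616307, -0.7442343 , -0.86224344],
       [-0.01363751,  0.74889001,  0.66255398,  0.8462303 ],
       [ 0.        ,  0.        ,  0.        ,  1.        ]])}
{'time_s': 0.1, 'qpos': array([ 1.19200835e+00,  2.38713674e-01, -1.41615216e-02,  1.31918266e+00,
        2.87085447e-05,  1.57081449e+00]), 'qvel': array([-0.00019641,  0.00011985,  0.00119346,  0.0007368 , -0.00231621,
       -0.00055965]), 'tau': array([-2.23490638e-04, -5.39719605e+01,  3.46997952e+01,  1.34557922e-02,
       -3.72320585e-05, -3.31765114e-05]), 'eef_pos': array([0.19408554, 0.48765263, 0.40414878]), 'ee_rot': array([-3.14156397e+00,  1.26152951e-03,  1.19199018e+00]), 'contact_force': array([-0.28445328, -0.17679361, -0.33605638]), 'torque': array([ 0.01873698, -0.01952779, -0.04356298]), 'finger_gap': 0.08579293885181004}
```

View pics/scene0.png

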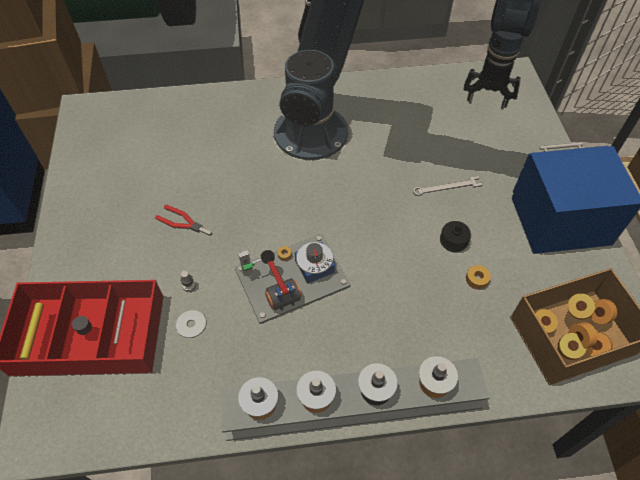

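View pics/side0.png

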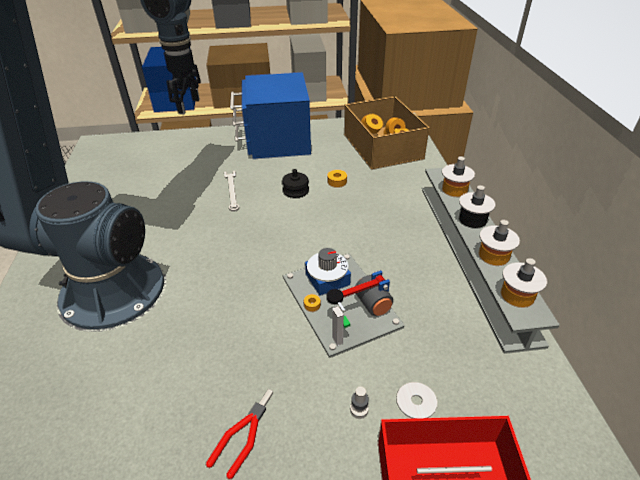

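The scene camera shows the fixture around (293,275): sleeve at about (315,252), pad at about (268,257), post at about (246,262), and ring_deck at (284,253). In the side view the sleeve is at about (327,258) and the pad at about (335,297). Next I'll enlarge both.

```bash
python3 - <<'E'
import cv2,numpy as np
a=cv2.imread("pics/scene0.png")[225:325,225:360]; b=cv2.imread("pics/side0.png")[235:360,275:410]
a=cv2.resize(a,(800,593),interpolation=cv2.INTER_CUBIC); cv2.imwrite("pics/c1.png",a)
b=cv2.resize(b,(648,600),interpolation=cv2.INTER_CUBIC); cv2.imwrite("pics/c2.png",b)
E
```

```text
(no output)
```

View pics/c1.png

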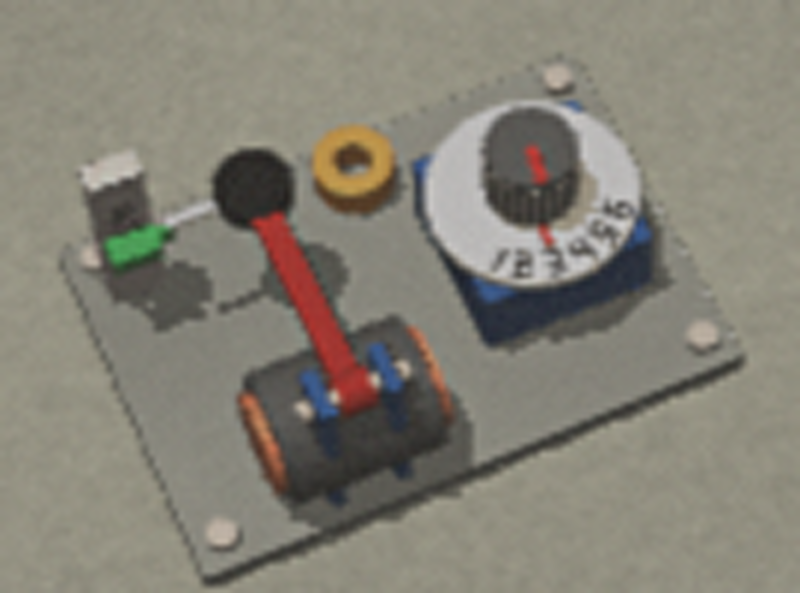

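View pics/c2.png

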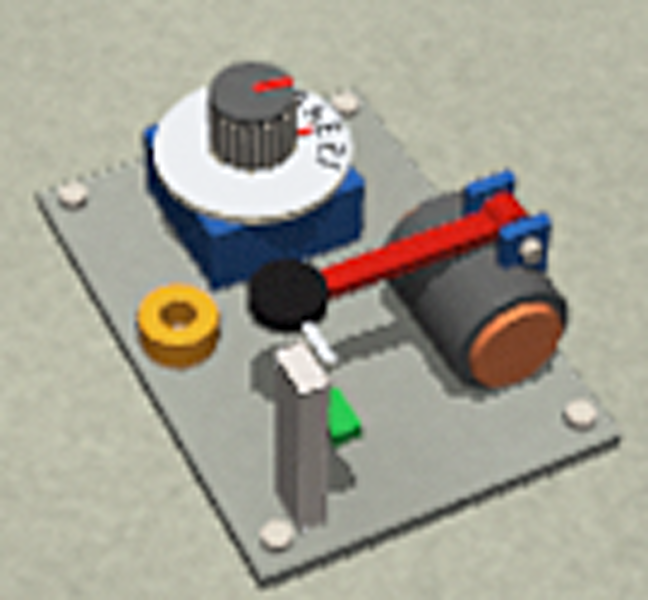

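The pointer stands at 3. In the c1 crop, the sleeve top is at (531,145), the pad at (254,183), and the plate corners at (60,262), (208,578), (742,358) and (575,52). In the c2 crop, the sleeve top is at (254,92) and the pad at (288,290).

```bash
cat > h.py <<'E'
from plant import env
import numpy as np, cv2
from scipy.spatial.transform import Rotation as R
def ray(info,px):
    K=info["mtx"];T=info["cam_to_world"]
    d=np.linalg.solve(K,[px[0],px[1],1.]); d=T[:3,:3]@np.array([d[0],-d[1],-d[2]])
    return T[:3,3],d/np.linalg.norm(d)
def onz(info,px,z):
    o,d=ray(info,px); return o+d*(z-o[2])/d[2]
def tri(rs):
    A=sum(np.eye(3)-np.outer(d,d) for o,d in rs); b=sum((np.eye(3)-np.outer(d,d))@o for o,d in rs)
    return np.linalg.solve(A,b)
def proj(info,p):
    K=info["mtx"];T=info["cam_to_world"]; c=T[:3,:3].T@(np.asarray(p)-T[:3,3]); q=K@np.array([c[0],-c[1],-c[2]]); return q[:2]/q[2]
E
python3 - <<'E'
from h import *
np.set_printoptions(precision=4,suppress=True)
s=env.camera_info("scene");d=env.camera_info("side")
a=lambda u,v:(225+u/5.926-.4,225+v/5.93-.4)
b=lambda u,v:(275+u/4.8-.4,235+v/4.8-.4)
C=[onz(s,a(*p),.012) for p in((60,262),(208,575),(742,355),(575,52))]
C2=[onz(d,b(*p),.012) for p in((38,198),(262,582),(620,437))]
for c in C+C2: print(c)
for X in(C,):
    m=np.mean(X,0); x=(X[1]+X[2]-X[0]-X[3])/2; y=(X[2]+X[3]-X[0]-X[1])/2
    print("centre",m,"sx,sy",np.linalg.norm(x),np.linalg.norm(y),"yaw",np.arctan2(x[1],x[0]),np.arctan2(-y[0],y[1]))
y=C2[0]-C2[1];x=C2[2]-C2[1]; print("side centre",(C2[0]+C2[2])/2,np.linalg.norm(x),np.linalg.norm(y),np.arctan2(x[1],x[0]),np.arctan2(-y[0],y[1]))
print("sleeve",onz(s,a(531,145),.1),onz(d,b(254,92),.1),tri([ray(s,a(531,145)),ray(d,b(254,92))]))
print("dial",onz(s,a(532,192),.062),onz(d,b(253,150),.062))
print("pad",tri([ray(s,a(254,184)),ray(d,b(288,290))]))
print("ring",onz(s,a(354,157),.032),onz(d,b(178,313),.032))
print("posttop",onz(s,a(113,170),.11),onz(d,b(303,367),.11))
E
```

```text
[ 0.5143 -0.2696  0.012 ]
[ 0.6861 -0.2103  0.012 ]
[0.6039 0.0429 0.012 ]
[ 0.4242 -0.0133  0.012 ]
[ 0.4222 -0.0198  0.012 ]
[ 0.5053 -0.274   0.012 ]
[ 0.683 -0.216  0.012]
centre [ 0.5571 -0.1126  0.012 ] sx,sy 0.1849561065829014 0.2689203236330326 yaw 0.3172179487982641 0.32612759819302634
side centre [ 0.5526 -0.1179  0.012 ] 0.186900272651454 0.26749036339768933 0.31553820508366676 0.3160690579592137
sleeve [ 0.5335 -0.0466  0.1   ] [ 0.5328 -0.0496  0.1   ] [ 0.5327 -0.0468  0.098 ]
dial [ 0.5345 -0.0467  0.062 ] [ 0.5319 -0.0512  0.062 ]
pad [ 0.5317 -0.1727  0.089 ]
ring [ 0.4855 -0.1266  0.032 ] [ 0.4846 -0.1282  0.032 ]
posttop [ 0.5304 -0.2341  0.11  ] [ 0.5284 -0.2366  0.11  ]
```

Request:
apply_moves([
  [-372,513,65,0,0,68.3,-1],
  [-372,513,65,0,0,68.3,-1],
  [-372,513,65,0,0,68.3,-1],
  [-372,513,65,0,0,68.3,-1],
  [-372,513,65,0,0,68.3,-1],
  [-372,513,65,0,0,68.3,-1],
  [-372,513,65,0,0,68.3,-1],
  [-372,513,65,0,0,68.3,-1],
  [-372,513,65,0,0,68.3,-1],
  [-372,513,65,0,0,68.3,-1],
  [-372,513,65,0,0,68.3,-1],
  [-372,513,65,0,0,68.3,-1],
  [-372,513,65,0,0,68.3,-1],
  [-372,513,65,0,0,68.3,-1],
  [-372,513,65,0,0,68.3,-1],
], force=60)

```text
time_s: 1.98
eef_pos: [0.5329, -0.0467, 0.3401]
ee_rot: [3.142, -0.0, 0.001]
contact_force: [0.6, 0.5, 0.8]
finger_gap: 0.0854
```

```bash
python3 - <<'E'
from h import *
np.set_printoptions(precision=4,suppress=True)
s=env.get_state();c=env.camera_info("wrist")
im=env.get_image("wrist"); cv2.imwrite("pics/w1.png",im[:,:,::-1]); np.savez("w1.npz",**c)
print(s["eef_pos"],s["ee_rot"],s["qpos"]);print(c)
for n,p in dict(sleeve=(.533,-.048,.1),pad=(.5315,-.1735,.089)).items(): print(n,proj(c,p))
E
```

```text
[ 0.5329 -0.0467  0.3401] [ 3.1415 -0.0004  0.0014] [-0.0873  0.2842 -0.1184  1.1677 -0.      1.4821]
{'mtx': array([[358.7093,   0.    , 323.5262],
       [  0.    , 358.7093, 247.2046],
       [  0.    ,   0.    ,   1.    ]]), 'cam_to_world': array([[ 1.    , -0.0018, -0.0022,  0.5322],
       [ 0.0024,  0.9545,  0.2981,  0.0292],
       [ 0.0016, -0.2981,  0.9545,  0.3097],
       [ 0.    ,  0.    ,  0.    ,  1.    ]])}
sleeve [323.9716 265.1364]
pad [321.4895 416.163 ]
```

View pics/w1.png

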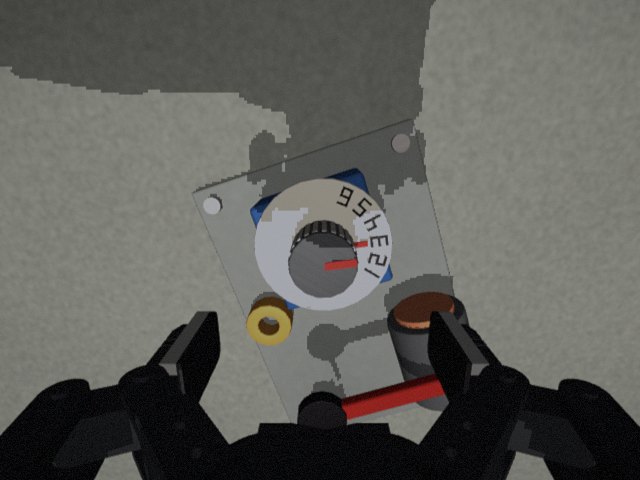

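The sleeve top appears centred at about (324,265), as predicted, with its pointer at 3. I'll descend and grip.

Request:
apply_moves([
  [0,1,50,0,0,0,-1],
  [0,1,90,0,0,0,-1],
  [0,1,99,0,0,0,-1],
  [0,1,99,0,0,0,-1],
  [0,1,99,0,0,0,0.3],
  [0,1,99,0,0,0,1],
  [0,1,99,0,0,0,1],
  [0,1,99,0,0,0,1],
  [0,1,99,0,0,0,1],
  [0,1,99,0,0,0,1],
], force=60)

```text
time_s: 3.28
eef_pos: [0.5327, -0.0486, 0.2421]
ee_rot: [3.141, -0.0, -0.0]
contact_force: [-6.3, 0.0, 11.2]
finger_gap: 0.0425
```

Request:
apply_moves([
  [0,0,0,0,0,-5,1],
  [0,0,0,0,0,-10,1],
  [0,0,0,0,0,-15,1],
  [0,0,0,0,0,-20.5,1],
  [0,0,0,0,0,-20.5,1],
  [0,0,0,0,0,-20.5,1],
  [0,0,0,0,0,-20.5,1],
])

```text
time_s: 4.15
eef_pos: [0.5327, -0.0486, 0.242]
ee_rot: [3.141, -0.0, 0.358]
contact_force: [-5.7, 0.3, 10.8]
finger_gap: 0.0422
```

Request:
apply_moves([
  [0,0,0,0,0,0,0],
  [0,0,0,0,0,0,-1],
  [0,0,0,0,0,0,-1],
  [0,0,0,0,0,0,-1],
  [0,0,0,0,0,0,-1],
  [0,0,-40,0,0,0,-1],
  [0,0,-90,0,0,0,-1],
  [0,0,-90,0,0,0,-1],
  [0,0,-90,0,0,0,-1],
])

```text
time_s: 5.28
eef_pos: [0.533, -0.0486, 0.3304]
ee_rot: [3.142, 0.0, 0.358]
contact_force: [-0.9, 0.3, -0.7]
finger_gap: 0.0856
```

```bash
python3 - <<'E'
from h import *
c=env.camera_info("wrist"); print(env.get_state()["eef_pos"],env.get_state()["ee_rot"])
w=env.get_image("wrist"); s=env.get_image("side")[235:360,275:410]
out=np.hstack([cv2.resize(w[150:,130:530],(400,330)),cv2.resize(s,(356,330),interpolation=cv2.INTER_CUBIC)])
cv2.imwrite("pics/w2.png",out[:,:,::-1]); np.savez("w2.npz",**c)
E
```

```text
[ 0.53304041 -0.04856407  0.33036035] [3.14154831e+00 1.27878627e-04 3.57749705e-01]
```

View pics/w2.png

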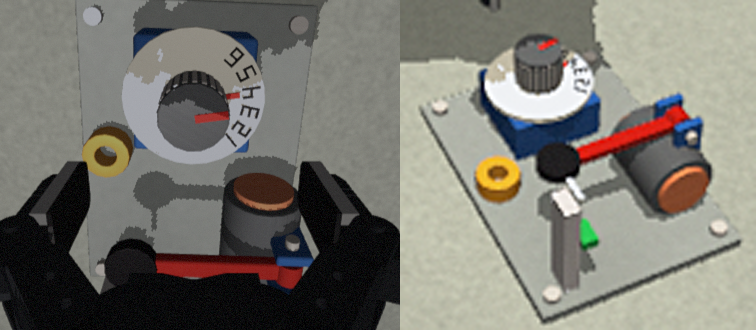

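The pointer now looks like it's at 4, since the stripe slopes up about 0.1 rad relative to the camera. I'll check that numerically, along with the pad position. The pad top is at about (130,262) in the crop, which is (260,412) in the full picture.

```bash
python3 - <<'E'
from h import *
np.set_printoptions(precision=4,suppress=True)
c=dict(np.load("w2.npz")); S=np.array([.533,-.048,0])
for n,v in((3,.7),(4,1.05),(5,1.4)):
    a=.318+v-.875; u=np.array([np.cos(a),np.sin(a),0])
    print(n,"stripe end",proj(c,S+.02*u+[0,0,.1])-[130,150],"foot",proj(c,S+.03*u+[0,0,.063])-[130,150])
P=np.array([.5315,-.1735,.089]); print("pad",proj(c,P)-[130,150],[proj(c,P+np.array([.019*np.cos(t),.019*np.sin(t),0]))-[130,150] for t in(0,1.57,3.14)])
# fixture frame
r=R.from_euler('z',-.318); print(r.apply(P-[.555,-.115,0]), r.apply(S-[.555,-.115,0]))
p=env.get_state(); t=np.array([.5315,-.1735,.295]); Rt=R.from_euler('xyz',p["ee_rot"]).as_matrix(); print(Rt.T@(t-p["eef_pos"])*1000)
print(onz(c,(260,408),.089))
E
```

```text
3 stripe end [227.1051 124.7811] foot [236.2376 107.9412]
4 stripe end [227.9118 113.842 ] foot [237.3919  93.6361]
5 stripe end [224.6246 103.2132] foot [233.2606  79.6598]
pad [131.2479 264.6846] [array([156.2023, 272.1547]), array([139.4071, 244.1604]), array([105.9165, 257.0655])]
[-0.0406 -0.0482  0.089 ] [0.0001 0.0705 0.    ]
[-44.8922 116.6339  34.4854]
[ 0.5289 -0.1682  0.089 ]
```

Request:
apply_moves([
  [-22,58,0,0,0,2.3,1],
  [-45,117,0,0,0,2.3,1],
  [-45,117,20,0,0,2.3,1],
  [-45,117,35,0,0,2.3,1],
  [-45,117,35,0,0,2.3,1],
  [-45,117,35,0,0,2.3,1],
  [-45,117,35,0,0,2.3,1],
], force=40)

```text
time_s: 6.25
eef_pos: [0.5324, -0.1734, 0.2964]
ee_rot: [3.141, -0.001, 0.319]
contact_force: [0.0, 0.0, 0.3]
finger_gap: 0.0001
```

```bash
python3 - <<'E'
from h import *
s=env.get_image("side")[195:335,275:430]; t=env.get_image("scene")[190:315,210:345]
out=np.hstack([cv2.resize(s,(399,360),interpolation=cv2.INTER_CUBIC),cv2.resize(t,(389,360),interpolation=cv2.INTER_CUBIC)])
cv2.imwrite("pics/p1.png",out[:,:,::-1]); print(env.get_state())
E
```

```text
{'time_s': 6.35, 'qpos': array([-3.15260734e-01,  3.53019496e-01, -1.35001965e-01,  1.08178112e+00,
       -1.15797371e-04,  9.37274951e-01]), 'qvel': array([-4.11608629e-03, -8.57401290e-05, -2.74016770e-03,  4.70053323e-04,
        9.51181414e-04,  9.99350046e-09]), 'tau': array([ 5.15275367e-02, -6.01484084e+01,  3.21343124e+01, -1.92559797e-03,
        7.42053162e-04,  7.11926441e-04]), 'eef_pos': array([ 0.53224246, -0.17360068,  0.29631358]), 'ee_rot': array([ 3.14091104e+00, -7.32356042e-04,  3.18260833e-01]), 'contact_force': array([-0.22472382,  0.05236603,  0.23902063]), 'torque': array([ 0.0494459 , -0.04079632, -0.0077113 ]), 'finger_gap': 0.0003077440915678893}
```

View pics/p1.png

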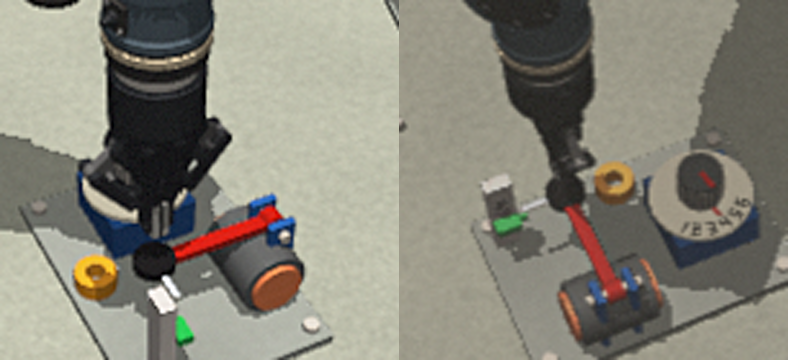

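The fingertips are closed and centred above the pad, with the red stripe still at 4. I'll descend to find contact.

Request:
apply_moves([
  [0,0,15,0,0,0,1],
  [0,0,28,0,0,0,1],
  [0,0,30,0,0,0,1],
  [0,0,30,0,0,0,1],
])

```text
time_s: 6.85
eef_pos: [0.5317, -0.1738, 0.2655]
ee_rot: [-3.141, 0.001, 0.318]
contact_force: [-2.4, 1.4, 3.1]
finger_gap: -0.0003
```

Request:
apply_moves([
  [0,0,2,0,0,0,1],
  [0,0,2,0,0,0,1],
])

```text
time_s: 7.1
eef_pos: [0.5319, -0.1739, 0.2638]
ee_rot: [-3.142, 0.0, 0.318]
contact_force: [-2.3, 1.1, 3.0]
finger_gap: 0.0
```

Request:
apply_moves([
  [0,0,2,0,0,0,1],
  [0,0,2,0,0,0,1],
])

```text
time_s: 7.35
eef_pos: [0.5319, -0.174, 0.2617]
ee_rot: [3.141, 0.0, 0.318]
contact_force: [-3.6, 0.3, 3.8]
finger_gap: -0.0001
```

Request:
apply_moves([
  [0,0,2,0,0,0,1],
  [0,0,2,0,0,0,1],
])

```text
time_s: 7.6
eef_pos: [0.5319, -0.174, 0.2597]
ee_rot: [3.141, 0.0, 0.317]
contact_force: [-4.3, 0.1, 5.2]
finger_gap: 0.0003
```

Request:
apply_moves([
  [0,0,3,0,0,0,1],
  [0,0,6,0,0,0,1],
  [0,0,9,0,0,0,1],
  [0,0,12,0,0,0,1],
  [0,0,14,0,0,0,1],
  [0,0,14,0,0,0,1],
])

```text
time_s: 8.35
eef_pos: [0.5324, -0.1739, 0.2462]
ee_rot: [3.141, -0.001, 0.318]
contact_force: [-3.1, 2.4, 7.9]
finger_gap: -0.0
```

```bash
python3 - <<'E'
from h import *
S=env.get_image("side");T=env.get_image("scene");print(env.get_state()["contact_force"],env.get_state()["eef_pos"])
s=S[280:345,320:375]; t=T[240:285,235:280]
out=np.hstack([cv2.resize(s,(330,390),interpolation=cv2.INTER_CUBIC),cv2.resize(t,(450,450),interpolation=cv2.INTER_CUBIC)[:390]])
cv2.imwrite("pics/p2.png",out[:,:,::-1]); cv2.imwrite("pics/S2.png",S[:,:,::-1]);cv2.imwrite("pics/T2.png",T[:,:,::-1])
E
```

```text
[-2.68585489  1.83236899  8.04065595] [ 0.53235402 -0.17390536  0.24622453]
```

View pics/p2.png

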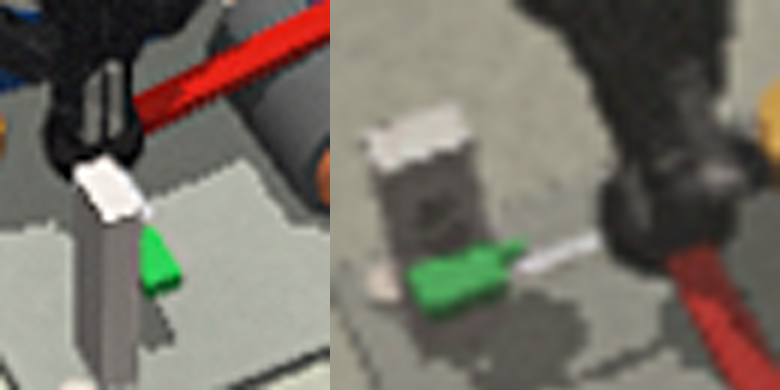

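In the enlarged view, the pointer tip is beside the green marker in the scene half at about (512,267), with the marker end near (508,270). The force of 8 N suggests about 20 mm down. Next I'll measure the drop by comparing sub-pixel positions with the rest picture.

```bash
python3 - <<'E'
from h import *
np.set_printoptions(precision=2,suppress=True)
c=env.camera_info("scene"); A=cv2.imread("pics/scene0.png").astype(float);B=cv2.imread("pics/T2.png").astype(float)
def cen(I,u):
    col=np.clip(I[252:274,u].min(axis=1)-150,0,None); r=np.arange(252,274)
    return (col*r).sum()/col.sum() if col.sum()>20 else np.nan
print("rest",np.array([cen(A,u) for u in range(250,262)]));print("now",np.array([cen(B,u) for u in range(250,262)]))
print(A[255:270,255].min(axis=1),B[255:270,256].min(axis=1))
f=R.from_euler('z',.318).as_matrix()
for zp in(.089,.0925):
  hinge=np.array([.5315,-.1735,zp-.007])+f@[.115,0,0]
  for th in(0,.15,.17,.19,.21,.23):
    q=R.from_euler('y',-th).as_matrix()
    pr=[proj(c,hinge+f@q@np.array([-.115,y,0])) for y in(-.043,-.03,-.022)]
    us=np.arange(254,261); print(zp,th,"tip",pr[0],"rows",np.interp(us,[p[0] for p in pr],[p[1] for p in pr]))
g=lambda I:cv2.moments(((I[245:280,235:262,1]>I[245:280,235:262,2]+50)&(I[245:280,235:262,1]>90)).astype(np.uint8))
for I in(A,B): m=g(I);print("green",m["m10"]/m["m00"]+235,m["m01"]/m["m00"]+245,m["m00"])
E
```

```text
rest [   nan    nan    nan 261.78 261.64 261.   260.64 260.1  259.81 259.59
 259.      nan]
now [   nan    nan    nan    nan 266.   265.73 265.55 265.   264.59 264.12
 263.83 263.8 ]
[131. 125. 126. 129. 128. 138. 183. 135. 115. 121. 123. 121. 122. 120.
  80.] [142. 137. 133. 129. 135. 132. 129. 131. 127. 136. 180. 187. 123. 127.
  99.]
0.089 0 tip [252.53 262.71] rows [262.14 261.75 261.36 260.98 260.59 260.2  259.88]
0.089 0.15 tip [253.35 266.45] rows [266.19 265.8  265.41 265.02 264.63 264.24 263.85]
0.089 0.17 tip [253.49 266.99] rows [266.79 266.4  266.01 265.62 265.23 264.84 264.45]
0.089 0.19 tip [253.62 267.55] rows [267.4  267.01 266.62 266.23 265.84 265.45 265.05]
0.089 0.21 tip [253.77 268.11] rows [268.02 267.63 267.24 266.85 266.46 266.07 265.67]
0.089 0.23 tip [253.92 268.68] rows [268.65 268.26 267.87 267.48 267.09 266.7  266.31]
0.0925 0 tip [252.4  262.02] rows [261.4  261.01 260.62 260.23 259.85 259.46 259.18]
0.0925 0.15 tip [253.22 265.77] rows [265.46 265.07 264.68 264.29 263.9  263.51 263.12]
0.0925 0.17 tip [253.36 266.31] rows [266.06 265.67 265.28 264.89 264.5  264.11 263.72]
0.0925 0.19 tip [253.5  266.87] rows [266.67 266.28 265.89 265.5  265.11 264.72 264.33]
0.0925 0.21 tip [253.64 267.44] rows [267.3  266.9  266.51 266.12 265.73 265.34 264.95]
0.0925 0.23 tip [253.79 268.01] rows [267.93 267.54 267.15 266.76 266.37 265.98 265.58]
green 247.4102564102564 265.53846153846155 39.0
green 247.57142857142858 267.0952380952381 42.0
```

The pointer has dropped 4.72 px, which gives a lever angle of about 0.172 (19.7 mm). The force and the TCP travel agree with this. The marker moved 1.5 px, which matches one number. About 4 mm remains.

Request:
apply_moves([
  [0,0,2,0,0,0,1],
  [0,0,4,0,0,0,1],
  [0,0,4,0,0,0,1],
  [0,0,4,0,0,0,1],
])

```text
time_s: 8.95
eef_pos: [0.5326, -0.1738, 0.2424]
ee_rot: [3.141, -0.002, 0.318]
contact_force: [-2.5, 2.2, 8.0]
finger_gap: -0.0001
```

```bash
python3 - <<'E'
from h import *
np.set_printoptions(precision=2,suppress=True)
A=cv2.imread("pics/scene0.png").astype(float)
L=[env.get_image("scene")[:,:,::-1].astype(float) for _ in range(2)]
def cen(I,u):
    col=np.clip(I[252:274,u].min(axis=1)-150,0,None); r=np.arange(252,274)
    return (col*r).sum()/col.sum() if col.sum()>20 else np.nan
us=range(254,261); a=np.array([cen(A,u) for u in us])
for B in L: b=np.array([cen(B,u) for u in us]); print(b-a,np.nanmean(b-a))
s=env.get_state();print(s["contact_force"],s["eef_pos"])
S=env.get_image("side")[280:345,320:375];T=L[-1][240:285,235:280].astype(np.uint8)
out=np.hstack([cv2.resize(S[:,:,::-1],(330,390),interpolation=cv2.INTER_CUBIC),cv2.resize(T,(450,450),interpolation=cv2.INTER_CUBIC)[:390]])
cv2.imwrite("pics/p3.png",out)
E
```

```text
[5.36 6.   5.95 5.9  5.86 5.61 6.  ] 5.81170803963211
[5.36 6.   5.96 5.9  5.88 5.53 6.  ] 5.804064833531681
[-2.2   2.92  9.12] [ 0.53 -0.17  0.24]
```

View pics/p3.png

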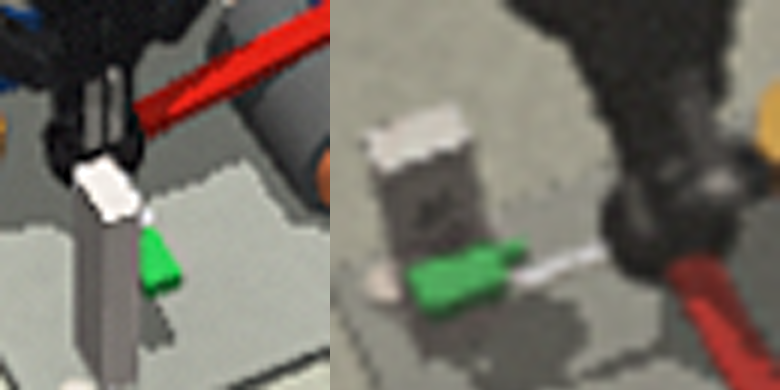

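The pointer is now level with the marker: 5.81 px against 5.88 px expected at 0.21 rad, with a force of about 9 N. I'll hold here.

Request:
apply_moves([
  [0,0,0,0,0,0,1],
  [0,0,0,0,0,0,1],
  [0,0,0,0,0,0,1],
  [0,0,0,0,0,0,1],
  [0,0,0,0,0,0,1],
  [0,0,0,0,0,0,1],
  [0,0,0,0,0,0,1],
  [0,0,0,0,0,0,1],
  [0,0,0,0,0,0,1],
  [0,0,0,0,0,0,1],
  [0,0,0,0,0,0,1],
  [0,0,0,0,0,0,1],
  [0,0,0,0,0,0,1],
  [0,0,0,0,0,0,1],
  [0,0,0,0,0,0,1],
  [0,0,0,0,0,0,1],
  [0,0,0,0,0,0,1],
  [0,0,0,0,0,0,1],
  [0,0,0,0,0,0,1],
  [0,0,0,0,0,0,1],
])

```text
time_s: 11.6
eef_pos: [0.5326, -0.1738, 0.2425]
ee_rot: [3.141, -0.002, 0.318]
contact_force: [-1.4, 1.8, 8.8]
finger_gap: -0.0003
```

```bash
python3 - <<'E'
from h import *
A=cv2.imread("pics/scene0.png").astype(float);B=env.get_image("scene")[:,:,::-1].astype(float)
def cen(I,u):
    col=np.clip(I[252:274,u].min(axis=1)-150,0,None); r=np.arange(252,274)
    return (col*r).sum()/col.sum()
d=np.mean([cen(B,u)-cen(A,u) for u in range(254,261)])
s=env.get_state();print(d,s["contact_force"],s["eef_pos"],s["time_s"])
if 5.3<d<6.3 and s["contact_force"][2]>6: print("signoff",env.sign_off())
E
```

```text
5.817858923429526 [-1.9386176   3.03403817  9.34219099] [ 0.53258886 -0.1738498   0.24248626] 11.65
the job is handed in; nothing more can be done
signoff None
```

I turned the sleeve from 3 to 4 and let go of it. Then I pressed the lever down until its pointer was level with the green marker, held it for about 2.5 s, and handed the job in at 11.65 s while still pressing.

- **Sleeve:** after I let go, the red stripe and pointer lined up within 2–3 px with where number 4 should be. The green marker had also dropped about 1.5 px, roughly the 6 mm of one number.
- **Lever:** the pointer has dropped about 23.7 mm against the 24 mm target (lever angle about 0.208 rad), and it stayed there through the hold. The fingers press down with about 9 N, which matches the 9 N expected at number 4. The lever stayed well short of its bottom stop.
- **Disagreement:** at rest the pad triangulated at 89 mm high, but first contact suggested about 92 mm. I therefore set the final height from how far the pointer moved in the image, not from the absolute height.
- **Loose parts:** I planned the path clear of them, and the small ring on the base plate looked unmoved. I did not measure the positions of the others again afterwards.

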